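Zero the bench press and hold it two turns open

ROBOT

A 6-joint arm with a two-finger parallel gripper is mounted at the origin on the work surface. World frame = base frame: x ahead of the robot, y to its left, z up, the work surface at z = 0. Lengths are in m, angles in degrees, forces in N, time in s.
With the tool pointing down it reaches from about 0.4 to 0.825 m from the base axis. Payload 7 kg.
Tool frame: the origin (TCP) lies between the finger pads, 19 mm behind the fingertips; this is the grasp point; x points along the fingers, y is the direction in which the jaws open and shut, and the axes are right-handed (so a half turn about x gives the same grasp; the last joint's range is limited). The gripper opens to 88 mm and grips with 3 to 60 N. Pads are 19 mm wide; open, the fingers measure 130 mm over their backs; the gripper's body (78 mm by 193 mm) begins 47 mm behind the grasp point.
Start: joints at [-47.836, 20.546, 0.682, 0, -70.136, -16.507], TCP at [0.292, -0.608, 0.245] pointing down, gripper open.
Joint ranges: [-176.03, 176.03], [-82.01, 121.73], [-58.28, 71.71], [-173.87, 95.51], [-174.79, -0.11], [-173.66, 173.66]. Speed limits (degrees/s): [136.94, 136.94, 172.46, 180, 180, 180].

INTERFACE

Orientations are given as [roll, pitch, yaw] about the fixed x, y, z axes, in that order (R = Rz(yaw) Ry(pitch) Rx(roll)).
In Python, from plant import * gives the robot as it stands. The module is installed in compiled form; this text tells all that it offers.
- The arm moves only by the shell command python3 -m pendant 'ROWS'. ROWS is JSON, a list of rows, each an object with "claw": the finger opening in mm, from 0 to 87.6; "linear": the shift along the tool's x, y, z in mm, a list of three; "twist": the turn about the tool's x in rad. In form: [{"claw": claw, "linear": [tx, ty, tz], "twist": twist}, ...]. A call has exactly 10 rows; each row shifts and turns the commanded pose from where the row before left it, along the tool's axes as they then stand; what a row does not reach is not made up. A row lasts 1/12 s, in which the tool goes at most 41.7 mm and 7.16 degrees, less where a joint would pass 70% of its speed; a pose out of reach is approached as far as the arm can. A call with a gripper value outside its range is refused whole. The fingers move at their own pace and stop on an object; the grip force is fixed at half the most. Time passes only in rows, so rows that do not move let the fingers close, or fill a call up. It gives the time, the measured TCP pose, the force and the opening at its end, in the units of the state.
- get_obs(): the state, without advancing time (a new reading comes with each control period).
- snapshot(name): name is "scene" or "top" or "wrist"; returns (picture, depth): 384x512x3 uint8, red, green, blue; 384x512 float32, m along the optical axis (not along the pixel's ray), 0 where there is no reading.
- camera_params(name): a dict with "fx", "fy", "cx", "cy" (pixels), "rvec" (rotation vector, rad) and "tvec" (3), from world to camera coordinates, as OpenCV has them. Camera axes: x right, y down, z forward; pixel columns grow to the right and rows downward; lengths in m; the calibration is good to about 2 mm. A picture is of the moment at which its call begins: read the wrist's pose just before it. camera_params takes no time and is no camera call; for the wrist camera it gives the pose at the moment of the call.
- close_job(): hands the job in, once; it reports no verdict.
Trained networks look in the newest picture that a camera, given by its name, has taken for a name from the list of things; names that differ only in an ending like _2 or _b are one class to them, and where a whole thing is asked for, a point or a joint stands for the part that bears it (a point fixed in the world has none). Each returns a list of dicts, best first, with "confidence" (0 to 1); they miss things now and then, are a little off and sometimes report something else, mostly with a low value. They report only what shows in the picture. A call takes as long as a camera call. They do not tell look-alikes from the thing itself.
- boxes_of(camera, target): "xy" ([column, row] in pixels, amid what is visible of it).
The state is a dict: "clock": time; "joint_pos": joint angles; "qvel": joint speeds; "tau": joint torques, N m; "tool_pos": TCP position; "orientation": TCP orientation; "force": force on the tool from outside, world axes, zero at the start; "moment": the same for the moment, N m; "opening": finger opening in m.
Only numpy, scipy, OpenCV 4.12 (cv2) and the standard library are available. Lean on these libraries where they do the work, as an engineer would, in place of code of your own. Each camera call takes 0.05 s, during which the arm holds its last target. There are 200 camera calls.

TASK

Take the red handwheel of the green bench press by its wooden handle and screw it down clockwise until it is firmly on its stop, pausing there a moment. Then back it off exactly two full turns, and finish there still gripping the handle, keeping the wheel still. Leave everything else on the bench undisturbed.

Things in the scene. Friction and masses are not known exactly. Their poses are not given: they have to be found in the camera images.
- press: green bench screw press, bolted to the bench: foot 170 x 150 x 25 mm, two steel columns, green crosshead with its top 155 mm above the bench. Origin: centre of its underside; z up. It does not move. Its red handwheel lies level on top, with its vertical axis through this origin.
- wheel (a joint): turn of the red handwheel in rad: 0 = screwed fully down on its hard stop; grows anticlockwise seen from above (opening; the ram rises 4 mm per turn), 6.283 a turn, free up to 20. Starts between 2.5 and 8.5. Friction about 0.1 Nm (2 N at the handle); it stays where it is left. At 0 the handle lies in the press's +x direction from the axis.
- wheel_axis (a point): point on the wheel's vertical axis at rim height, 185 mm above the bench; the wheel does not rise or sink. Rim 110 mm centre-line diameter, 13 mm thick; hub top 201 mm above the bench.
- handle: dark wooden upright spinner handle on the wheel's rim: round post 22 mm in diameter, 56 mm tall, spinning freely on its own vertical pin, so a gripper can hold it from above and circle without turning. Its pin is 55 mm from the wheel's axis. Origin: centre of its underside, 195 mm above the bench; its top is 251 mm above the bench.
- handle_grip (a point): centre of the handle at gripping height, 32 mm above its underside (227 mm above the bench)
- hammer: small ball hammer, 240 mm long, lying on the bench. A bystander; origin under it.
- screwdriver: screwdriver, 180 mm long, lying on the bench. A bystander; origin under it.
- jar: small jar with blue cap, 56 mm diameter, 65 mm tall, standing beside the press. A bystander; origin at its underside.
- bangle: loose brass ring, 68 mm outside, 14 mm tall, lying beside the press. A bystander; origin at its underside.
- punches: white block 50 x 100 x 40 mm with upright punches and files, about 105 mm tall in all, beside the press. A bystander; origin at its underside.
- dish: copper dish, 100 mm wide, 30 mm tall. A bystander; origin at its underside.
- plier_stand: wooden plier stand 70 x 120 mm, 120 mm tall. A bystander; origin at its underside.
Mind the look-alikes: they are no part of the job. Leave any blue or pink look-alike of the press alone.

How it is judged (in metres and radians):
On the way, in this order (a step that is already met when the one before it is completed fails the run):
1. the wheel is screwed down onto its stop with the fingers on the handle, and stays there a moment (value of joint wheel below 0.06 rad and contact force between the fingers and handle above 1 N), for 0.2 s.
2. the wheel is backed off two turns, the handle gripped (value of joint wheel between 12.316 and 12.816 rad and contact force between the fingers and handle above 4 N), for 0.2 s.
At the end, for the whole second after the job is handed in: the wheel stands two turns (12.566 rad, within 0.25 rad or 14 degrees) open from its stop, still, with the fingers gripping the handle (more than 4 N, TCP within 35 mm of its grip point) (all of step 2 and velocity of joint wheel between -0.1 and 0.1 rad/s and distance between the grasp point and handle_grip below 0.035 m); the arm keeps its last pose, push and grip.
It fails at once if a loose thing on the bench is disturbed (moved more than 20 mm): punches, jar, bangle, hammer, screwdriver, dish or plier stand (distance of any of hammer, screwdriver, jar, bangle, punches, dish, plier_stand from where it was at the start of the episode above 0.02 m).
It also fails if it takes over 69 s, if anything falls off the work surface, if the arm or the gripper's body presses on something with over 40 N, if the wrist force passes 120 N, or if a joint passes its speed limit or range.

## Working session

There is one attempt and no reset: what is moved stays moved. The work goes in short steps, Python scripts to look and compute and a shell command to move; the robot and the scene stay as the last step left them, time stands still between calls to the robot, and variables do not carry over. Pictures are saved under pics/ and viewed, about 8 in all and at most 12, crops included, and the job is handed in when it is done.

```bash
mkdir -p pics
cat > h.py <<'E'
from plant import *
import numpy as np, cv2
def cam(n):
    c=camera_params(n);R=cv2.Rodrigues(np.array(c['rvec'],float))[0];return c,R,np.array(c['tvec'],float).ravel()
def ray(n,uv):
    c,R,t=cam(n);d=R.T@np.array([(uv[0]-c['cx'])/c['fx'],(uv[1]-c['cy'])/c['fy'],1.]);return -R.T@t,d
def atz(n,uv,z):
    o,d=ray(n,uv);return o+d*(z-o[2])/d[2]
def cloud(n,D):
    c,R,t=cam(n);v,u=np.indices(D.shape);P=np.stack([(u-c['cx'])/c['fx']*D,(v-c['cy'])/c['fy']*D,D],-1);return (P-t)@R
def save(n,I): cv2.imwrite('pics/'+n+'.png',I[...,::-1])
E
python3 - <<'E'
from h import *
o=get_obs();print({k:np.round(v,3).tolist() for k,v in o.items()})
ims=[]
for n in('scene','top'):
    I,D=snapshot(n);ims.append(I);np.save(n+'.npy',D)
    P=cloud(n,D)
    for t in('handle','wheel','press'):
        for b in boxes_of(n,t)[:4]:
            u,v=b['xy'];print(n,t,np.round(b['xy'],1),round(b['confidence'],2),np.round(P[int(v),int(u)],3))
save('a',ims[0]);save('b',ims[1])
E
```

```text
{'clock': 0.0, 'joint_pos': [-47.837, 20.592, 0.636, -0.022, -70.135, -16.505], 'qvel': [0.066, 0.012, -0.067, -0.027, 0.027, 0.039], 'tau': [-0.001, -58.272, 29.304, 6.997, 0.007, -0.0], 'tool_pos': [0.292, -0.608, 0.244], 'orientation': [93.868, 89.907, 119.518], 'force': [-0.588, 0.224, -0.142], 'moment': [0.015, -0.007, 0.034], 'opening': 0.088}
scene handle [266.4 205.4] 0.72 [0.632 0.209 0.233]
scene handle [320.4 178.9] 0.71 [0.433 0.17  0.241]
scene handle [248.5 131.2] 0.67 [ 0.468 -0.222  0.22 ]
scene wheel [262.8 138.2] 0.87 [ 0.416 -0.211  0.186]
scene wheel [336.7 190.9] 0.75 [0.376 0.181 0.189]
scene wheel [263.7 204.1] 0.61 [0.611 0.156 0.195]
scene press [260.9 167.9] 0.81 [ 0.41  -0.229  0.053]
scene press [261.6 243.7] 0.74 [0.618 0.166 0.062]
top wheel [195.5 243.8] 0.89 [0.384 0.176 0.188]
top wheel [303.4 244.6] 0.8 [ 0.402 -0.206  0.194]
top press [199.5 246.8] 0.93 [0.374 0.16  0.191]
top press [301.9 247.4] 0.93 [ 0.394 -0.202  0.167]
top press [206.6 190.1] 0.64 [0.579 0.151 0.19 ]
```

View pics/a.png

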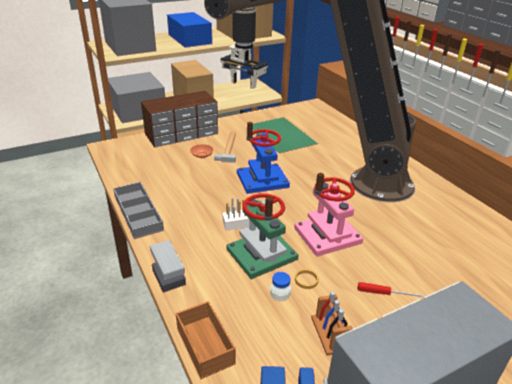

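View pics/b.png

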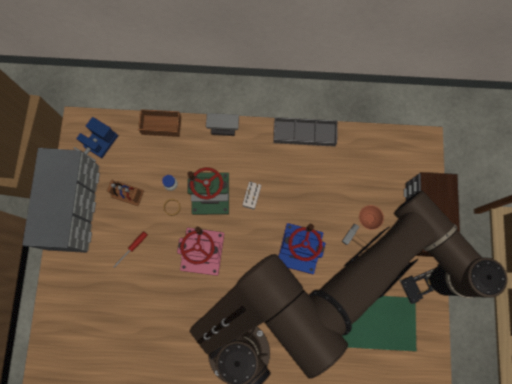

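The green press stands at about (0.6, 0.16), seen at scene (263,240) and top (207,190). The pink one is at top (200,245) and the blue one at (302,247). Next I'll work out the tool axes and the approach.

Run:
```python
from h import *
from scipy.spatial.transform import Rotation as Ro
R=Ro.from_euler('xyz',get_obs()['orientation'],degrees=True).as_matrix();print(R.round(3))
c,Rc,t=cam('wrist');C=-Rc.T@t;p=get_obs()['tool_pos'];print('cam in tool',R.T@(C-p),'axes',(R.T@Rc.T).round(2))
print('wheel guess',atz('top',(206,183),.185))
D=np.load('top.npy');P=cloud('top',D);print('max z in y range',[(round(y,2),P[(abs(P[...,1]-y)<.05)&(P[...,0]>.2)&(P[...,0]<.8)&(D>0)][:,2].max().round(3)) for y in np.arange(-.1,.4,.1)])
def go(v,tw=0): return (R.T@np.array(v)*1000).round(0)
print(go([0.30,.77,.0]),go([0,0,.13]))
```

```text
[[-0.    -0.433  0.901]
 [ 0.     0.901  0.433]
 [-1.     0.    -0.   ]]
cam in tool [-0.13877223 -0.00014263 -0.08419732] axes [[ 0.   -0.31  0.95]
 [ 1.   -0.   -0.  ]
 [ 0.    0.95  0.31]]
wheel guess [0.60577555 0.15399559 0.185     ]
max z in y range [(np.float64(-0.1), np.float64(0.826)), (np.float64(0.0), np.float64(0.826)), (np.float64(0.1), np.float64(0.202)), (np.float64(0.2), np.float64(0.261)), (np.float64(0.3), np.float64(0.075))]
[  0. 564. 604.] [-130.    0.   -0.]
```

```bash
python3 -m pendant '[{"claw":87,"linear":[-39,0,0],"twist":0.112},{"claw":87,"linear":[-39,0,0],"twist":0.112},{"claw":87,"linear":[-39,0,0],"twist":0.112},{"claw":87,"linear":[-39,0,0],"twist":0.112},{"claw":87,"linear":[0,38,14],"twist":0},{"claw":87,"linear":[0,38,14],"twist":0},{"claw":87,"linear":[0,38,14],"twist":0},{"claw":87,"linear":[0,38,14],"twist":0},{"claw":87,"linear":[0,38,14],"twist":0},{"claw":87,"linear":[0,38,14],"twist":0}]'
python3 -m pendant '[{"claw":87,"linear":[0,38,14],"twist":0},{"claw":87,"linear":[0,38,14],"twist":0},{"claw":87,"linear":[0,38,14],"twist":0},{"claw":87,"linear":[0,38,14],"twist":0},{"claw":87,"linear":[0,38,14],"twist":0},{"claw":87,"linear":[0,38,14],"twist":0},{"claw":87,"linear":[0,38,14],"twist":0},{"claw":87,"linear":[0,38,14],"twist":0},{"claw":87,"linear":[0,38,14],"twist":0},{"claw":87,"linear":[0,38,14],"twist":0}]'
python3 -m pendant '[{"claw":87,"linear":[0,38,14],"twist":0},{"claw":87,"linear":[0,38,14],"twist":0},{"claw":87,"linear":[0,38,14],"twist":0},{"claw":87,"linear":[0,38,14],"twist":0},{"claw":87,"linear":[0,0,0],"twist":0},{"claw":87,"linear":[0,0,0],"twist":0},{"claw":87,"linear":[0,0,0],"twist":0},{"claw":87,"linear":[0,0,0],"twist":0},{"claw":87,"linear":[0,0,0],"twist":0},{"claw":87,"linear":[0,0,0],"twist":0}]'
cat > look.py <<'E'
import sys
from h import *
n=sys.argv[1];o=get_obs();print(o['tool_pos'],o['orientation'])
I,D=snapshot('wrist');P=cloud('wrist',D);save(n,I)
for t in('handle','wheel'):
    for b in boxes_of('wrist',t)[:3]:
        u,v=b['xy'];print(t,np.round(b['xy'],1),round(b['confidence'],2),np.round(P[int(v),int(u)],4),'ray@.223',atz('wrist',b['xy'],.223).round(4))
m=(D>0)&(P[...,2]>.235)&(P[...,2]<.262)&(np.hypot(P[...,0]-.606,P[...,1]-.154)<.11)
Q=P[m];print('post top',len(Q),Q.mean(0).round(4),Q.min(0).round(4),Q.max(0).round(4))
H=cv2.cvtColor(I,cv2.COLOR_RGB2HSV);r=((H[...,0]<8)|(H[...,0]>172))&(H[...,1]>140)&(P[...,2]>.17)&(P[...,2]<.196)&(np.hypot(P[...,0]-.606,P[...,1]-.154)<.1)
Q=P[r];A=np.c_[2*Q[:,:2],np.ones(len(Q))]
k=np.ones(len(Q),bool)
for _ in range(8):
    s=np.linalg.lstsq(A[k],(Q[k,:2]**2).sum(1),rcond=None)[0];d=np.hypot(*(Q[:,:2]-s[:2]).T);k=abs(d-.055)<.010
print('rim fit',len(Q),k.sum(),s[:2].round(4),'R',np.sqrt(s[2]+s[0]**2+s[1]**2).round(4),'z',Q[k,2].max().round(4))
E
python3 look.py w1
```

```text
clock: 1.23
tool_pos: [0.3763, -0.3787, 0.4015]
orientation: [-16.2, 90.0, -16.2]
force: [2.0, -0.1, -0.0]
opening: 0.0871
clock: 2.07
tool_pos: [0.5164, 0.0016, 0.4019]
orientation: [20.8, 89.9, 20.8]
force: [0.3, -0.1, -0.9]
opening: 0.0869
clock: 2.9
tool_pos: [0.5722, 0.1505, 0.4021]
orientation: [31.3, 89.9, 31.2]
force: [0.6, 0.1, -0.3]
opening: 0.0868
[0.57220905 0.15050874 0.40205184] [31.26356807 89.93449368 31.1857575 ]
handle [299.3 216.9] 0.85 [0.6099 0.199  0.247 ] ray@.223 [0.621  0.2035 0.223 ]
handle [267.6  35.9] 0.72 [0.4275 0.1607 0.2498] ray@.223 [0.4227 0.1623 0.223 ]
handle [341.2 185.7] 0.6 [0.6269 0.3018 0.0624] ray@.223 [0.5811 0.2514 0.223 ]
wheel [265.9  30.7] 0.58 [0.4234 0.1588 0.2499] ray@.223 [0.4181 0.1607 0.223 ]
wheel [261.5 198.8] 0.57 [0.488  0.1505 0.5407] ray@.223 [0.5973 0.1569 0.223 ]
post top 312 [0.616  0.2026 0.2473] [0.6076 0.1932 0.235 ] [0.6283 0.2132 0.2519]
rim fit 2924 2105 [0.6021 0.1514] R 0.0538 z 0.1945
```

View pics/w1.png

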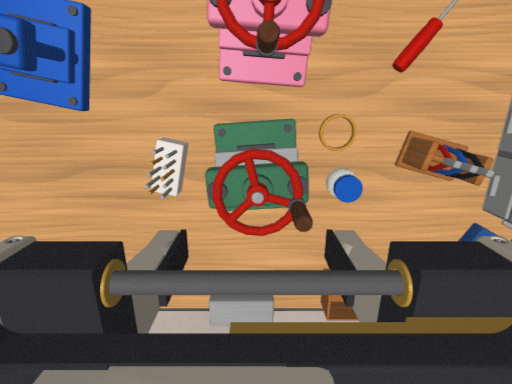

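The wrist picture shows the green press's handle at (300,215) and its rim centre at about (257,192). The jar at (346,186) and the punches at (167,167) are lower down. I'll move above the handle for a second view.

```bash
python3 -m pendant '[{"claw":60,"linear":[20,11,9],"twist":0},{"claw":60,"linear":[20,11,9],"twist":0},{"claw":60,"linear":[20,11,9],"twist":0},{"claw":60,"linear":[20,10,9],"twist":0},{"claw":60,"linear":[20,10,10],"twist":0},{"claw":60,"linear":[0,0,0],"twist":0},{"claw":60,"linear":[0,0,0],"twist":0},{"claw":60,"linear":[0,0,0],"twist":0},{"claw":60,"linear":[0,0,0],"twist":0},{"claw":60,"linear":[0,0,0],"twist":0}]'
sed -i "s/^Q=P\[m\];/T=P[m\&(P[...,2]>.2485)];print('top',len(T),T.mean(0).round(4),T.min(0).round(4),T.max(0).round(4))\nQ=P[m];/" look.py
python3 look.py w2
```

```text
clock: 3.88
tool_pos: [0.6186, 0.2042, 0.3031]
orientation: [30.2, 89.9, 30.2]
force: [-0.9, -0.2, 0.5]
opening: 0.06
[0.61857356 0.20424468 0.30308773] [30.17968518 89.85510486 30.15307185]
handle [259.1 212.9] 0.87 [0.6106 0.2061 0.25  ] ray@.223 [0.622  0.2065 0.223 ]
handle [403.2  11.8] 0.59 [0.4199 0.3962 0.0222] ray@.223 [0.475  0.3043 0.223 ]
wheel [202.8 182. ] 0.6 [0.6016 0.1552 0.1995] ray@.223 [0.5947 0.1607 0.223 ]
top 464 [0.6181 0.2042 0.2499] [0.6086 0.1948 0.2485] [0.6284 0.2137 0.2515]
post top 694 [0.6161 0.2042 0.2477] [0.6079 0.1937 0.2351] [0.629  0.2148 0.2515]
rim fit 5799 4098 [0.602  0.1524] R 0.0534 z 0.1928
```

View pics/w2.png

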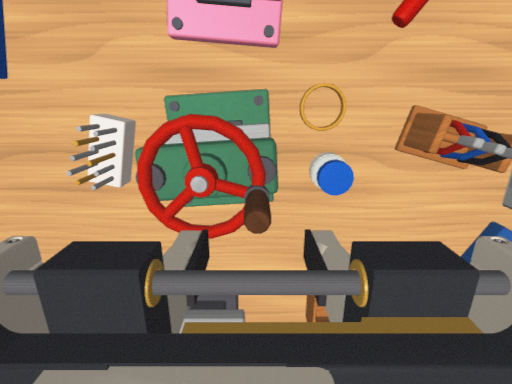

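The second view agrees with the first: post top at (0.618, 0.204, 0.250), centred under the jaws at pixel (257,205), with nothing below the fingers. I'll descend and close.

```bash
python3 -m pendant '[{"claw":60,"linear":[18,0,0],"twist":0},{"claw":60,"linear":[18,0,0],"twist":0},{"claw":60,"linear":[18,0,0],"twist":0},{"claw":60,"linear":[17,0,0],"twist":0},{"claw":60,"linear":[0,0,0],"twist":0},{"claw":60,"linear":[0,0,0],"twist":0},{"claw":15,"linear":[0,0,0],"twist":0},{"claw":15,"linear":[0,0,0],"twist":0},{"claw":15,"linear":[0,0,0],"twist":0},{"claw":15,"linear":[0,0,0],"twist":0}]'
python3 -m pendant '[{"claw":15,"linear":[0,0,0],"twist":0},{"claw":15,"linear":[0,0,0],"twist":0},{"claw":15,"linear":[0,0,0],"twist":0},{"claw":15,"linear":[0,0,0],"twist":0},{"claw":15,"linear":[0,0,0],"twist":0},{"claw":15,"linear":[0,0,0],"twist":0},{"claw":15,"linear":[0,0,0],"twist":0},{"claw":15,"linear":[0,0,0],"twist":0},{"claw":15,"linear":[0,0,0],"twist":0},{"claw":15,"linear":[0,0,0],"twist":0}]'
cat > plan.py <<'E'
import sys,numpy as np
from h import get_obs
c=np.array([float(sys.argv[1]),float(sys.argv[2])]);st=float(sys.argv[3]);n=int(sys.argv[4])
o=get_obs();p=o['tool_pos'][:2]-c;a=np.arctan2(p[1],p[0]);print('r',np.hypot(*p),'ang',np.degrees(a),'f',o['force'].round(1))
off=p-.055*np.array([np.cos(a),np.sin(a)])
T=.055*np.array([[np.cos(a+np.radians(st)*i),np.sin(a+np.radians(st)*i)] for i in range(n+1)])
T[0]+=off
print((np.diff(np.round(T*1000),axis=0)[:,::-1]).astype(int).tolist(),'[y,z] rows')
E
python3 plan.py .602 .152 -10 10
```

```text
clock: 4.87
tool_pos: [0.6187, 0.2047, 0.2314]
orientation: [32.7, 89.9, 32.7]
force: [0.2, 0.8, 0.1]
opening: 0.0391
clock: 5.7
tool_pos: [0.6186, 0.2049, 0.2306]
orientation: [43.5, 89.9, 43.5]
force: [-0.1, 4.4, 2.3]
opening: 0.0213
r 0.05541499238215079 ang 72.54961480362945 f [-0.1  4.4  2.3]
[[-4, 8], [-5, 8], [-7, 8], [-7, 5], [-9, 5], [-9, 3], [-10, 1], [-9, 0], [-9, -3], [-9, -3]] [y,z] rows
```

```bash
python3 -m pendant '[{"claw":15,"linear":[0,-4,8],"twist":0},{"claw":15,"linear":[0,-5,8],"twist":0},{"claw":15,"linear":[0,-7,8],"twist":0},{"claw":15,"linear":[0,-7,5],"twist":0},{"claw":15,"linear":[0,-9,5],"twist":0},{"claw":15,"linear":[0,-9,3],"twist":0},{"claw":15,"linear":[0,-10,1],"twist":0},{"claw":15,"linear":[0,-9,0],"twist":0},{"claw":15,"linear":[0,-9,-3],"twist":0},{"claw":15,"linear":[0,-9,-3],"twist":0}]'
python3 plan.py .602 .152 -10 10
python3 - <<'E'
from h import *
D=np.load('top.npy');P=cloud('top',D)
m=(D>0)&(P[...,2]>.015)&(P[...,2]<.035)&(abs(P[...,0]-.6)<.12)&(abs(P[...,1]-.154)<.1)
I=cv2.imread('pics/b.png');H=cv2.cvtColor(I,cv2.COLOR_BGR2HSV);m&=(H[...,0]>45)&(H[...,0]<90)&(H[...,1]>60)
Q=P[m][:,:2];print(len(Q),Q.min(0),Q.max(0),cv2.minAreaRect(Q.astype(np.float32)))
E
```

```text
clock: 6.53
tool_pos: [0.6514, 0.1256, 0.2306]
orientation: [-11.3, 89.9, -11.3]
force: [0.2, 2.5, 4.3]
opening: 0.0209
r 0.05605292796811886 ang -28.12713667405036 f [0.2 2.5 4.3]
[[-8, -6], [-7, -6], [-6, -8], [-4, -9], [-3, -9], [-1, -9], [1, -10], [2, -9], [3, -9], [6, -8]] [y,z] rows
399 [0.51817953 0.08017039] [0.68970059 0.21817827] ((0.6049439311027527, 0.15353481471538544), (0.16743923723697662, 0.13793295621871948), 3.4658379554748535)
```

```bash
python3 -m pendant '[{"claw":15,"linear":[0,-8,-6],"twist":0},{"claw":15,"linear":[0,-7,-6],"twist":0},{"claw":15,"linear":[0,-6,-8],"twist":0},{"claw":15,"linear":[0,-4,-9],"twist":0},{"claw":15,"linear":[0,-3,-9],"twist":0},{"claw":15,"linear":[0,-1,-9],"twist":0},{"claw":15,"linear":[0,1,-10],"twist":0},{"claw":15,"linear":[0,2,-9],"twist":0},{"claw":15,"linear":[0,3,-9],"twist":0},{"claw":15,"linear":[0,6,-8],"twist":0}]'
python3 plan.py .602 .152 -8 10
```

```text
clock: 7.37
tool_pos: [0.567, 0.1106, 0.2306]
orientation: [40.2, 89.9, 40.2]
force: [5.7, 4.0, -0.1]
opening: 0.0211
r 0.054223539363611725 ang -130.23302505912858 f [ 5.7  4.  -0.1]
[[4, -6], [6, -5], [7, -4], [7, -2], [8, -2], [7, -1], [8, 0], [8, 2], [7, 2], [7, 3]] [y,z] rows
```

```bash
python3 -m pendant '[{"claw":15,"linear":[0,4,-6],"twist":0},{"claw":15,"linear":[0,6,-5],"twist":0},{"claw":15,"linear":[0,7,-4],"twist":0},{"claw":15,"linear":[0,7,-2],"twist":0},{"claw":15,"linear":[0,8,-2],"twist":0},{"claw":15,"linear":[0,7,-1],"twist":0},{"claw":15,"linear":[0,3,0],"twist":0},{"claw":15,"linear":[0,0,0],"twist":0},{"claw":15,"linear":[0,0,0],"twist":0},{"claw":15,"linear":[0,0,0],"twist":0}]'
python3 plan.py .602 .152 -10 10
```

```text
clock: 8.2
tool_pos: [0.5481, 0.1528, 0.2306]
orientation: [23.5, 89.8, 23.6]
force: [7.4, 1.7, 0.3]
opening: 0.021
r 0.05394460440988508 ang 179.16676404701872 f [7.4 1.7 0.3]
[[9, 0], [10, 3], [8, 4], [8, 5], [7, 7], [5, 8], [4, 9], [2, 9], [1, 10], [-1, 9]] [y,z] rows
```

```bash
python3 -m pendant '[{"claw":15,"linear":[0,5,0],"twist":0},{"claw":15,"linear":[0,5,1],"twist":0},{"claw":15,"linear":[0,5,2],"twist":0},{"claw":15,"linear":[0,0,0],"twist":0},{"claw":15,"linear":[0,0,0],"twist":0},{"claw":15,"linear":[0,0,0],"twist":0},{"claw":15,"linear":[0,0,0],"twist":0},{"claw":15,"linear":[0,0,0],"twist":0},{"claw":15,"linear":[0,0,0],"twist":0},{"claw":15,"linear":[0,0,0],"twist":0}]'
python3 plan.py .603 .1515 -10 10
```

```text
clock: 9.03
tool_pos: [0.5501, 0.1666, 0.2305]
orientation: [122.6, 90.0, 122.6]
force: [1.8, 1.4, 5.4]
opening: 0.0212
r 0.05496241335019901 ang 164.08263659461142 f [1.8 1.4 5.4]
[[9, 4], [8, 4], [8, 7], [6, 7], [4, 9], [3, 9], [2, 9], [0, 10], [-2, 9], [-4, 9]] [y,z] rows
```

No stop on this side, so it should be near +3.5°, about 160° further on.

```bash
python3 -m pendant '[{"claw":15,"linear":[0,9,4],"twist":0},{"claw":15,"linear":[0,8,4],"twist":0},{"claw":15,"linear":[0,8,7],"twist":0},{"claw":15,"linear":[0,6,7],"twist":0},{"claw":15,"linear":[0,4,9],"twist":0},{"claw":15,"linear":[0,3,9],"twist":0},{"claw":15,"linear":[0,2,9],"twist":0},{"claw":15,"linear":[0,0,10],"twist":0},{"claw":15,"linear":[0,-2,9],"twist":0},{"claw":15,"linear":[0,-4,9],"twist":0}]'
python3 plan.py .603 .1515 -8 10
```

```text
clock: 9.87
tool_pos: [0.6273, 0.2016, 0.2305]
orientation: [112.1, 89.9, 112.1]
force: [-0.4, 3.9, 6.0]
opening: 0.0213
r 0.05565648423326398 ang 64.10589486276358 f [-0.4  3.9  6. ]
[[-4, 7], [-5, 6], [-6, 5], [-6, 5], [-7, 3], [-7, 3], [-7, 1], [-8, 1], [-8, -1], [-7, -1]] [y,z] rows
```

```bash
python3 -m pendant '[{"claw":15,"linear":[0,-4,7],"twist":0},{"claw":15,"linear":[0,-5,6],"twist":0},{"claw":15,"linear":[0,-6,5],"twist":0},{"claw":15,"linear":[0,-6,5],"twist":0},{"claw":15,"linear":[0,-7,3],"twist":0},{"claw":15,"linear":[0,-7,3],"twist":0},{"claw":15,"linear":[0,-7,1],"twist":0},{"claw":15,"linear":[0,0,0],"twist":0},{"claw":15,"linear":[0,0,0],"twist":0},{"claw":15,"linear":[0,0,0],"twist":0}]'
python3 plan.py .603 .1515 -4 6
python3 -m pendant '[{"claw":15,"linear":[0,-3,0],"twist":0},{"claw":15,"linear":[0,-3,0],"twist":0},{"claw":15,"linear":[0,-3,0],"twist":0},{"claw":15,"linear":[0,0,0],"twist":0},{"claw":15,"linear":[0,0,0],"twist":0},{"claw":15,"linear":[0,0,0],"twist":0},{"claw":15,"linear":[0,0,0],"twist":0},{"claw":15,"linear":[0,0,0],"twist":0},{"claw":15,"linear":[0,0,0],"twist":0},{"claw":15,"linear":[0,0,0],"twist":0}]'
python3 plan.py .603 .1515 -4 6
```

```text
clock: 10.7
tool_pos: [0.6578, 0.1582, 0.2306]
orientation: [-25.3, 89.9, -25.3]
force: [5.3, -1.5, 4.5]
opening: 0.0215
r 0.05523154862805476 ang 6.995915207842241 f [ 5.3 -1.5  4.5]
[[-4, 0], [-4, 0], [-4, 0], [-4, -1], [-3, 0], [-4, -1]] [y,z] rows
clock: 11.53
tool_pos: [0.6581, 0.1551, 0.2306]
orientation: [65.5, 89.5, 65.7]
force: [2.3, 18.9, 4.6]
opening: 0.0211
r 0.0551805258045547 ang 3.7903875407258063 f [ 2.3 18.9  4.6]
[[-4, 0], [-4, 0], [-4, -1], [-4, 0], [-3, -1], [-4, -1]] [y,z] rows
```

The arm is now held at 3.8° with 19 N against the clockwise push, and the foot's yaw was measured at 3.5°, so this is the stop. I'll press a little more and hold.

```bash
python3 -m pendant '[{"claw":15,"linear":[0,-2,0],"twist":0},{"claw":15,"linear":[0,-1,0],"twist":0},{"claw":15,"linear":[0,0,0],"twist":0},{"claw":15,"linear":[0,0,0],"twist":0},{"claw":15,"linear":[0,0,0],"twist":0},{"claw":15,"linear":[0,0,0],"twist":0},{"claw":15,"linear":[0,0,0],"twist":0},{"claw":15,"linear":[0,0,0],"twist":0},{"claw":15,"linear":[0,0,0],"twist":0},{"claw":15,"linear":[0,0,0],"twist":0}]'
python3 plan.py .603 .1515 10 10
```

```text
clock: 12.37
tool_pos: [0.6581, 0.1549, 0.2306]
orientation: [68.4, 89.3, 68.6]
force: [1.7, 27.4, 5.0]
opening: 0.0211
r 0.05519637909662955 ang 3.4854077242080184 f [ 1.7 27.4  5. ]
[[10, -2], [9, -3], [8, -4], [8, -6], [6, -7], [5, -8], [4, -9], [2, -10], [0, -9], [-2, -10]] [y,z] rows
```

On the stop at 27 N. Now back off anticlockwise, first undoing about 8 mm of pre-load.

```bash
python3 -m pendant '[{"claw":15,"linear":[0,8,0],"twist":0},{"claw":15,"linear":[0,10,-2],"twist":0},{"claw":15,"linear":[0,9,-3],"twist":0},{"claw":15,"linear":[0,8,-4],"twist":0},{"claw":15,"linear":[0,8,-6],"twist":0},{"claw":15,"linear":[0,6,-7],"twist":0},{"claw":15,"linear":[0,5,-8],"twist":0},{"claw":15,"linear":[0,4,-9],"twist":0},{"claw":15,"linear":[0,2,-10],"twist":0},{"claw":15,"linear":[0,0,-9],"twist":0}]'
python3 plan.py .603 .1515 12 10
```

```text
clock: 13.2
tool_pos: [0.5987, 0.207, 0.2305]
orientation: [-108.8, 90.0, -108.8]
force: [2.1, -0.9, 5.1]
opening: 0.0212
r 0.055691352961297944 ang 94.41249017264641 f [ 2.1 -0.9  5.1]
[[-3, -12], [-5, -10], [-6, -10], [-8, -8], [-10, -6], [-11, -3], [-11, -2], [-12, 1], [-11, 3], [-10, 6]] [y,z] rows
```

```bash
python3 -m pendant '[{"claw":15,"linear":[0,-3,-12],"twist":0},{"claw":15,"linear":[0,-5,-10],"twist":0},{"claw":15,"linear":[0,-6,-10],"twist":0},{"claw":15,"linear":[0,-8,-8],"twist":0},{"claw":15,"linear":[0,-10,-6],"twist":0},{"claw":15,"linear":[0,-11,-3],"twist":0},{"claw":15,"linear":[0,-11,-2],"twist":0},{"claw":15,"linear":[0,-12,1],"twist":0},{"claw":15,"linear":[0,-11,3],"twist":0},{"claw":15,"linear":[0,-10,6],"twist":0}]'
python3 plan.py .603 .1515 12 10
```

```text
clock: 14.03
tool_pos: [0.5588, 0.1194, 0.2306]
orientation: [56.7, 89.8, 56.7]
force: [6.1, 7.3, 2.5]
opening: 0.0212
r 0.05463927967238461 ang -144.05102139881203 f [6.1 7.3 2.5]
[[-9, 7], [-7, 9], [-4, 11], [-3, 11], [0, 12], [3, 11], [4, 10], [7, 10], [9, 7], [10, 6]] [y,z] rows
```

```bash
python3 -m pendant '[{"claw":15,"linear":[0,-8,8],"twist":0},{"claw":15,"linear":[0,-6,9],"twist":0},{"claw":15,"linear":[0,-4,11],"twist":0},{"claw":15,"linear":[0,-3,11],"twist":0},{"claw":15,"linear":[0,0,12],"twist":0},{"claw":15,"linear":[0,3,11],"twist":0},{"claw":15,"linear":[0,4,10],"twist":0},{"claw":15,"linear":[0,7,10],"twist":0},{"claw":15,"linear":[0,9,7],"twist":0},{"claw":15,"linear":[0,10,6],"twist":0}]'
python3 plan.py .603 .1515 12 10
```

```text
clock: 14.87
tool_pos: [0.6534, 0.1294, 0.2305]
orientation: [-129.1, 89.8, -129.2]
force: [-2.7, -0.5, 10.1]
opening: 0.021
r 0.055022834348613305 ang -23.701407715728163 f [-2.7 -0.5 10.1]
[[11, 4], [11, 1], [12, -1], [11, -4], [10, -6], [8, -7], [7, -10], [4, -10], [3, -12], [0, -11]] [y,z] rows
```

```bash
python3 -m pendant '[{"claw":15,"linear":[0,11,4],"twist":0},{"claw":15,"linear":[0,11,1],"twist":0},{"claw":15,"linear":[0,12,-1],"twist":0},{"claw":15,"linear":[0,11,-4],"twist":0},{"claw":15,"linear":[0,10,-6],"twist":0},{"claw":15,"linear":[0,8,-7],"twist":0},{"claw":15,"linear":[0,7,-10],"twist":0},{"claw":15,"linear":[0,4,-10],"twist":0},{"claw":15,"linear":[0,3,-12],"twist":0},{"claw":15,"linear":[0,0,-11],"twist":0}]'
python3 plan.py .603 .1515 12 10
```

```text
clock: 15.7
tool_pos: [0.597, 0.207, 0.2305]
orientation: [-106.9, 89.9, -106.9]
force: [3.7, -4.6, 7.3]
opening: 0.0215
r 0.05583598603565402 ang 96.12443795615394 f [ 3.7 -4.6  7.3]
[[-4, -11], [-4, -11], [-7, -9], [-9, -8], [-10, -5], [-11, -4], [-11, -1], [-12, 1], [-10, 4], [-10, 6]] [y,z] rows
```

Now at 456° absolute, with the target at 723.5°.

```bash
python3 -m pendant '[{"claw":15,"linear":[0,-5,-11],"twist":0},{"claw":15,"linear":[0,-5,-11],"twist":0},{"claw":15,"linear":[0,-7,-9],"twist":0},{"claw":15,"linear":[0,-9,-7],"twist":0},{"claw":15,"linear":[0,-10,-5],"twist":0},{"claw":15,"linear":[0,-11,-3],"twist":0},{"claw":15,"linear":[0,-11,-1],"twist":0},{"claw":15,"linear":[0,-12,1],"twist":0},{"claw":15,"linear":[0,-10,4],"twist":0},{"claw":15,"linear":[0,-10,6],"twist":0}]'
python3 plan.py .603 .1515 12 10
```

```text
clock: 16.53
tool_pos: [0.5605, 0.1175, 0.2305]
orientation: [168.2, 89.9, 168.2]
force: [1.0, 4.8, 5.3]
opening: 0.0212
r 0.05444211887526985 ang -141.31993276594466 f [1.  4.8 5.3]
[[-9, 8], [-6, 10], [-4, 10], [-2, 12], [1, 11], [3, 11], [5, 11], [7, 9], [9, 7], [10, 5]] [y,z] rows
```

```bash
python3 -m pendant '[{"claw":15,"linear":[0,-8,8],"twist":0},{"claw":15,"linear":[0,-6,10],"twist":0},{"claw":15,"linear":[0,-4,10],"twist":0},{"claw":15,"linear":[0,-2,12],"twist":0},{"claw":15,"linear":[0,1,11],"twist":0},{"claw":15,"linear":[0,3,11],"twist":0},{"claw":15,"linear":[0,5,11],"twist":0},{"claw":15,"linear":[0,7,9],"twist":0},{"claw":15,"linear":[0,9,7],"twist":0},{"claw":15,"linear":[0,10,5],"twist":0}]'
python3 plan.py .603 .1515 12 3
```

```text
clock: 17.37
tool_pos: [0.6546, 0.132, 0.2305]
orientation: [-153.7, 89.8, -153.8]
force: [-5.6, -0.7, 12.3]
opening: 0.021
r 0.05518674669061955 ang -20.66860271789448 f [-5.6 -0.7 12.3]
[[11, 2], [11, 1], [12, -2]] [y,z] rows
```

```bash
python3 -m pendant '[{"claw":15,"linear":[0,8,2],"twist":0},{"claw":15,"linear":[0,8,1],"twist":0},{"claw":15,"linear":[0,7,0],"twist":0},{"claw":15,"linear":[0,0,0],"twist":0},{"claw":15,"linear":[0,0,0],"twist":0},{"claw":15,"linear":[0,0,0],"twist":0},{"claw":15,"linear":[0,0,0],"twist":0},{"claw":15,"linear":[0,0,0],"twist":0},{"claw":15,"linear":[0,0,0],"twist":0},{"claw":15,"linear":[0,0,0],"twist":0}]'
python3 plan.py .603 .1515 3 3; python3 look.py w3
```

```text
clock: 18.2
tool_pos: [0.6582, 0.1557, 0.2305]
orientation: [-174.8, 89.9, -174.8]
force: [0.2, 2.3, 7.5]
opening: 0.021
r 0.05533343973037151 ang 4.376168998627707 f [0.2 2.3 7.5]
[[3, 0], [3, -1], [3, 0]] [y,z] rows
[0.65817212 0.15572218 0.23051839] [-174.76632595   89.94925145 -174.80077585]
handle [255.7 251.1] 0.74 [0.6484 0.1548 0.2381] ray@.223 [0.657  0.1551 0.223 ]
wheel [252.3 144.1] 0.97 [0.5971 0.153  0.2   ] ray@.223 [0.594  0.1535 0.223 ]
top 719 [0.6544 0.1552 0.2536] [0.6457 0.1358 0.2485] [0.67   0.1745 0.2619]
post top 1795 [0.6512 0.1551 0.247 ] [0.6457 0.1338 0.235 ] [0.67   0.1763 0.2619]
rim fit 13372 9792 [0.603  0.1518] R 0.0531 z 0.1942
```

View pics/w3.png

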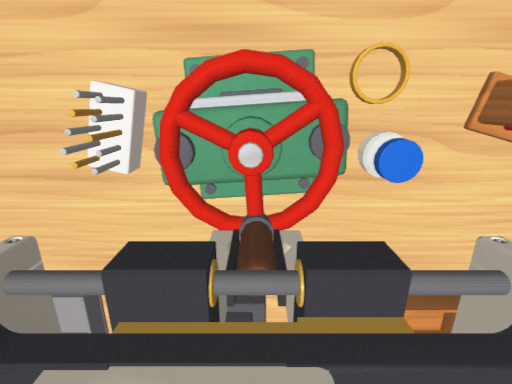

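The handle at (256,250) is between the pads, at 4.4° against 3.5° on the stop, after two turns. The jar, punches and bangle look undisturbed. I'm handing it in.

```bash
python3 -c "
from plant import *
close_job();o=get_obs();print(o['tool_pos'],o['force'],o['opening'],o['clock'])"
```

```text
the job is handed in; nothing more can be done
the job is handed in; nothing more can be done
```

I gripped the green press's handle from above and screwed the wheel clockwise onto its stop. After pausing there I backed it off two full turns, then handed the job in with the handle still gripped.

- **Stop:** the wheel stopped at a handle angle of about 3.5°, matching the press yaw I measured from the foot. The push reached 27 N and was held for most of a second.
- **Back-off:** I counted the turns from the measured tool position. The handle ended at 4.4°, about 0.9° past two full turns and well inside the 14° allowed.
- **Grip:** the fingers were closed on the handle at a 21 mm opening. The tool was about 3.5 mm above the grip point and the arm was at rest at 18 s.
- **Surroundings:** the last wrist picture showed the jar, punches and bangle in place. I did not re-check the hammer, screwdriver, dish and plier stand, but the arm went nowhere near them.
- **Disagreements:** I first expected the stop could be on the opposite side of the press, at 183.5°, but the wheel turned freely past there. The vertical force reading crept up to as much as 12 N while circling and was 7.5 N at the end. I did not find the cause; it stayed far below the limits. The grip force itself and the final wheel speed could not be read directly.

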